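Spin-check an idler pulley on its sprung yoke

TASK

Check that the idler pulley on the test stand turns freely: with a light fingertip on its rim, spin it by hand until it has gone a turn and a quarter or more one way and is still running on by itself, untouched. Then stop it and leave it at rest with the oil hole in its rim straight up, ready for oiling. Keep the touch light, well under 15 newtons, because the yoke must not be pushed down onto the stop under its spring, and leave the other things on the bench alone.

Things in the scene. Friction and masses are not known exactly. Their poses are not given: they have to be found in the camera images.
- stand: Grey steel base plate 150 (x) x 170 (y) x 12 mm bolted to the bench; origin: centre of its underside. It carries a pulley with a level axle along the stand's x, straight above the origin: a smooth black rim 160 mm in diameter, 44 mm wide, 1 kg. A steel yoke holds the axle: cheeks at x = 30 to 38 mm either side, caps to 45 mm, cheek tops 15 mm above the axle; above that the rim is open.
- rim_low (a point): Not a feature: a point on the stand, straight above its origin and 203 mm above the bench. The yoke's height is set by a screw and not measured: the top of the untouched rim lies 0 to 28 mm above this point and must be felt for (or seen). The yoke stands on a spring: pressed at the rim it yields straight down 1 mm per 2.5 N, to a hard stop about 7 mm down. Sideways it is rigid.
- plus_y_edge (a point): Middle of the base plate's top edge on the stand's +y side, 85 mm from the stand's centre, 12 mm above the bench. The touch on pulley and stand must stay under 15 N. A fingertip pressed lightly on the rim and moved along it carries the pulley with it by friction (coefficient about 1).
- pulley (a joint): Angle of the pulley (rad), no end stops, counts whole turns; grows as the rim's top moves to the stand's +y; starts at 0.9 to 2.3. At 0 and each multiple of 2 pi the oil hole (dark, 12 mm, in a 20 mm brass ring flush in mid rim) is straight up; a brass oil tube on both faces runs from hub to rim at that angle. Balanced; light drag: let go, it loses about 0.7 to 1.2 rad/s each second.
- can: Dark spray can, 66 mm in diameter, 190 mm tall, standing on the bench left of the stand; origin: centre of its underside. A bystander.
- bin: Blue open parts bin, 160 x 110 x 75 mm, on the bench right of the stand; origin: centre of its underside. A bystander.
- wrench: Steel spanner 200 mm long lying on the bench right of the stand, along its own x axis; origin near its middle. A bystander.
- carton: Cardboard carton 110 x 110 x 60 mm on the bench left of the stand; origin: centre of its underside. A bystander.
Not all that is in view belongs to the job. Several things have the shape of the stand; the one meant has the colours described above.

How it is judged:
By the outcome, as a careful person would: the job done as asked, in the order asked, and still so for the second after the job is handed in, with the robot touching nothing.
It also fails if it takes over 67 s, if anything falls off the work surface, if the arm or the gripper's body presses on something with over 40 N, if the wrist force passes 120 N, or if a joint passes its speed limit or range.

ROBOT

A 7-joint arm with a two-finger parallel gripper is mounted at the origin on the work surface. World frame = base frame: x ahead of the robot, y to its left, z up, the work surface at z = 0. Lengths are in m, angles in rad, forces in N, time in s.
With the tool pointing down it reaches from about 0.425 to 0.95 m from the base axis. Payload 4.7 kg.
Tool frame: the origin (TCP) lies between the finger pads; the fingertips stand 25 mm ahead of it and the grasp point (between the pads) lies 6 mm ahead of it; z points along the fingers, y is the line along which they close (so a half turn about z gives the same grasp; the last joint's range is limited). The gripper opens to 85 mm and grips with 20 to 120 N. Pads are 22 mm wide; open, the fingers measure 114 mm over their backs; the gripper's body (76 mm by 85 mm) begins 54 mm behind the grasp point. The pads swing forward as they close: fully open they stand 13 mm farther back than shut.
Start: joints at [-1.273, 0.469, -0.049, 1.532, 0.024, 1.141, -0.082], TCP at [0.217, 0.639, 0.256] pointing down, gripper open.
Joint ranges: [-2.59, 2.59], [-0.33, 1.99], [-1.39, 1.29], [0.1, 2.45], [-1.04, 4.18], [0.21, 1.99], [-2.66, 2.66]. Speed limits (rad/s): [2.57, 2.57, 3.14, 3.14, 3.14, 3.14, 3.14].

INTERFACE

Orientations are given as a 3x3 rotation matrix whose columns are the frame's x, y, z axes.
In Python, from rig import * gives the robot as it stands. Calls block until the motion is done:
- movep(position, orientation): joint-space move of the TCP to a pose.
- move_l(position, attitude=None, feed=0.15, until_force=None): straight line of the TCP; attitude=None keeps the orientation; feed is the mean speed in m/s. With until_force (N) it stops when the force on the tool has changed by that much, and returns True; else False.
- move_joints(angles): joint-space move.
- command_gripper(opening, newtons=None): finger opening in m; newtons is the grip in N (None keeps the last); returns when the fingers have stopped.
- sleep(seconds).
- inverse_kinematics(position, orientation): joint angles nearest the present ones, or None.
- sense(): the state.
- camera(name): name is "scene" or "top"; returns (picture, depth): 400x640x3 uint8, red, green, blue; 400x640 float32, m along the optical axis (not along the pixel's ray), 0 where there is no reading.
- camera_params(name): a dict with "K" (3x3 intrinsics, pixels), "position" and "rotation" of the camera in the world. Camera axes: x right, y down, z forward; pixel columns grow to the right and rows downward; lengths in m; the calibration is good to about 2 mm. A picture is of the moment at which its call begins. camera_params takes no time and is no camera call.
A pose or a line that the arm cannot do raises Unreachable and nothing moves.
- finish_job(): hands the job in; it is judged then, once.
The state is a dict: "time_s": time; "joint_pos": joint angles; "qd": joint speeds; "joint_efforts": joint torques, N m; "position": TCP position; "tcp_rot": TCP orientation; "wrist_force": force on the tool from outside, world axes, zero at the start; "ft_torque": the same for the moment, N m; "finger_gap": finger opening in m; "gripper_force": force on a finger pad.
Only numpy, scipy, OpenCV 4.12 (cv2) and the standard library are available. Lean on these libraries where they do the work, as an engineer would, in place of code of your own. Each camera call takes 0.05 s, during which the arm holds its last target. There are 200 camera calls.

## Working session

There is one attempt and no reset: what is moved stays moved. The work goes in short steps, each a Python script; the robot and the scene stay as the last script left them, time stands still between calls to the robot, and variables do not carry over. Pictures are saved under pics/ and viewed, at most 10 in all, crops included, and the job is handed in when it is done.

```bash
mkdir -p pics; ls; python3 - <<'E'
from rig import *
import cv2,numpy as np
for n in("scene","top"):
    p,d=camera(n); cv2.imwrite(f"pics/{n}0.png",p[:,:,::-1]); np.savez(f"{n}0.npz",p=p,d=d,**camera_params(n)); print(camera_params(n))
s=sense();print(s["time_s"],s["wrist_force"],s["finger_gap"])
E
```

```text
pics
{'K': array([[510.58561631,   0.        , 319.02235604],
       [  0.        , 510.58561631, 196.98253779],
       [  0.        ,   0.        ,   1.        ]]), 'position': array([1.82617895, 0.08697394, 1.26145442]), 'rotation': array([[-0.08687621,  0.65865556, -0.74741245],
       [ 0.99602081,  0.072396  , -0.05197463],
       [ 0.01987629, -0.74895372, -0.66232414]])}
{'K': array([[450.16138384,   0.        , 312.00689752],
       [  0.        , 450.16138384, 201.75350564],
       [  0.        ,   0.        ,   1.        ]]), 'position': array([ 0.35614401, -0.00713147,  1.55646272]), 'rotation': array([[ 0.00263458, -0.99173802,  0.12825271],
       [-0.9999777 , -0.00182582,  0.0064231 ],
       [-0.00613586, -0.12826677, -0.99172072]])}
0.1 [ 1.26294842 -0.52775568 -1.01554359] 0.08534706783504784
```

View pics/scene0.png

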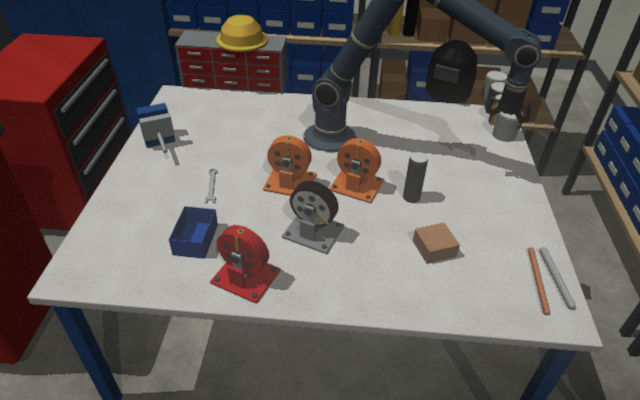

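View pics/top0.png

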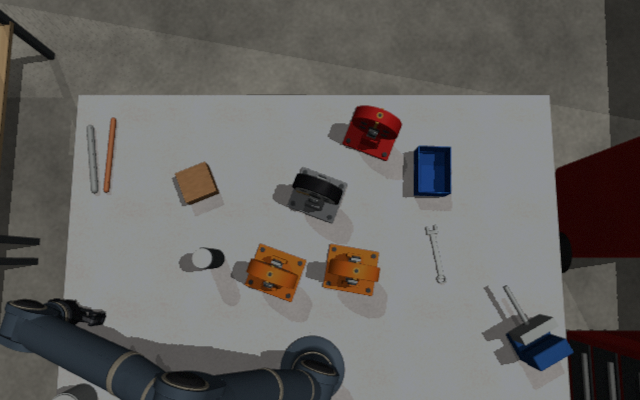

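The grey stand with the black rim is at scene px (314,215) and top px (318,193). The orange and red stands are decoys. Next I'll measure the grey one from the depth images.

```bash
cat > h.py <<'E'
import numpy as np,cv2
def cloud(d,P):
    v,u=np.mgrid[:400,:640]; K=P["K"]
    c=np.stack([(u-K[0,2])/K[0,0]*d,(v-K[1,2])/K[1,1]*d,d],-1)
    return c@P["rotation"].T+P["position"]
def proj(X,P):
    c=(np.atleast_2d(X)-P["position"])@P["rotation"]; return (c@P["K"].T)[:,:2]/c[:,2:]
E
python3 - <<'E'
from h import *
out=[]
for n,(u0,u1,v0,v1) in {"scene":(270,360,170,260),"top":(275,365,155,230)}.items():
    z=np.load(n+"0.npz"); W=cloud(z["d"],z); p=z["p"]
    w=W[v0:v1,u0:u1].reshape(-1,3); c=p[v0:v1,u0:u1].reshape(-1,3).astype(int); ok=z["d"][v0:v1,u0:u1].ravel()>0
    w=w[ok]
    pl=w[(w[:,2]>.008)&(w[:,2]<.017)]
    r=cv2.minAreaRect(pl[:,:2].astype(np.float32)*1000); print(n,"plate",len(pl),r, "bench z",np.median(w[w[:,2]<.006][:,2]))
    hi=w[w[:,2]>.15]; print("top z",np.sort(hi[:,2])[-5:], "n",len(hi))
    t=hi[hi[:,2]>hi[:,2].max()-.008]; r=cv2.minAreaRect(t[:,:2].astype(np.float32)*1000); print("rimtop",len(t),t.mean(0),r)
    im=cv2.resize(p[v0:v1,u0:u1,::-1],None,fx=4.4,fy=4.4,interpolation=cv2.INTER_CUBIC); im=cv2.convertScaleAbs(im,alpha=1.5); out.append(cv2.resize(im,(400,400)))
cv2.imwrite("pics/crop.png",np.hstack(out))
E
```

```text
scene plate 1406 ((485.1715087890625, -22.934616088867188), (454.0592956542969, 338.7131652832031), 5.817785263061523) bench z -0.0005565566277359046
top z [0.21388681 0.21395902 0.21444503 0.21507515 0.21553955] n 879
rimtop 98 [ 0.58518938 -0.0161538   0.21040179] ((583.9326171875, -15.523584365844727), (49.11503601074219, 46.03489303588867), 73.48609161376953)
top plate 790 ((582.7811889648438, -31.361907958984375), (294.5921325683594, 252.73817443847656), 86.2845458984375) bench z -0.0004455517866210901
top z [0.21493168 0.21514503 0.21524043 0.21567145 0.2165096 ] n 808
rimtop 146 [ 0.58123932 -0.01568331  0.21124149] ((582.13330078125, -15.598323822021484), (58.7229118347168, 43.87641906738281), 69.60139465332031)
```

View pics/crop.png

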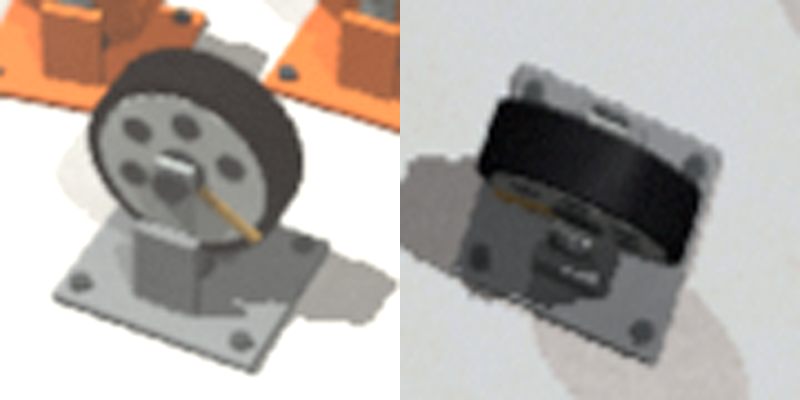

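```bash
python3 - <<'E'
from h import *
from scipy.optimize import least_squares
pts=[]
for n,(u0,u1,v0,v1) in {"scene":(270,360,170,260),"top":(275,365,155,230)}.items():
    z=np.load(n+"0.npz"); w=cloud(z["d"],z)[v0:v1,u0:u1].reshape(-1,3)
    w=w[(w[:,2]>.16)&(w[:,2]<.24)&(np.hypot(w[:,0]-.582,w[:,1]+.0155)<.11)]; pts.append(w); print(n,len(w))
def res(q,w):
    a=np.array([np.cos(q[3]),np.sin(q[3]),0]); d=w-q[:3]; h=np.abs(d@a)-.022; r=np.linalg.norm(d-np.outer(d@a,a),axis=1)-.08
    return np.where((h>0)&(r>0),np.hypot(h,r),np.maximum(h,r))
def fit(w): return least_squares(res,[.582,-.0155,.134,np.radians(-20)],args=(w,),loss="soft_l1",f_scale=.002,x_scale=[.01,.01,.01,.1])
for w in pts+[np.vstack(pts)]:
    r=fit(w); q=r.x; print(q[:3].round(4),"yaw",np.degrees(q[3]).round(2),"top z",(q[2]+.08).round(4),"med|res|",np.median(abs(res(q,w))).round(4))
np.save("rim.npy",q)
E
```

```text
scene 757
top 756
[ 0.5835 -0.0155  0.1304] yaw -20.62 top z 0.2104 med|res| 0.0016
[ 0.5823 -0.0152  0.1306] yaw -20.91 top z 0.2106 med|res| 0.0013
[ 0.5831 -0.0155  0.1306] yaw -20.87 top z 0.2106 med|res| 0.0015
```

```bash
cat >> h.py <<'E'
q=np.load("rim.npy"); C=q[:2]; T=np.array([-np.sin(q[3]),np.cos(q[3])]); A=np.array([np.cos(q[3]),np.sin(q[3])])
def at(s,z): return np.r_[C+s*T,z]
E
python3 - <<'E'
from rig import *
from h import *
s=sense(); p=s["position"]; command_gripper(0.0,40)
move_l([p[0],p[1],.36],feed=.3)
best=None
for sg in(1,-1):
    x=np.r_[sg*T,0]; R=np.c_[x,np.cross([0,0,-1],x),[0,0,-1]]
    j=inverse_kinematics(at(0,.30),R)
    if j is not None:
        print(sg,np.round(j,2)); c=np.abs(np.array(j)-s["joint_pos"]).max()
        if best is None or c<best[0]: best=(c,R)
R=best[1]; np.save("R.npy",R)
movep(at(0,.36),R); move_l(at(0,.245),feed=.15); sleep(.3)
f0=sense()["wrist_force"]; hit=move_l(at(0,.215),feed=.012,until_force=2); s=sense()
print(hit,s["position"],s["wrist_force"]-f0,s["finger_gap"],s["time_s"]); 
sleep(.2); s=sense(); print(s["position"],s["wrist_force"]-f0)
if hit: move_l(s["position"]+[0,0,.02],feed=.05)
s=sense();print(s["wrist_force"]-f0,s["time_s"])
E
```

```text
1 [-0.57  0.32  0.68  1.73 -0.22  1.16 -0.19]
-1 [ 0.77  0.53 -1.17  1.66  0.51  1.3   2.28]
True [ 0.58311191 -0.01548554  0.2352152 ] [-0.01635319 -0.14071787  2.83426041] 0.0001927497547765258 6.325
[ 0.58303403 -0.01548635  0.23520313] [0.63735284 0.55035664 3.121837  ]
[-0.73716514 -0.48524553 -0.88846128] 7.0833
```

```bash
cat >> h.py <<'E'
Z0=.2364; ZC=Z0-.025-.08
def tube(p,P):
    """pulley angle from the brass tube on the face towards the scene camera"""
    v,u=np.mgrid[:400,:640]; K=P["K"]
    ray=np.stack([(u-K[0,2])/K[0,0],(v-K[1,2])/K[1,1],np.ones(u.shape)],-1)@P["rotation"].T
    a=np.r_[A,0]; o=np.r_[C,ZC]+.0225*a; k=((o-P["position"])@a)/(ray@a)
    d=P["position"]+k[...,None]*ray-o; y=d@np.r_[T,0]; z=d[...,2]; r=np.hypot(y,z)
    b=p.astype(float); m=(r>.025)&(r<.073)&(b[...,0]>1.35*b[...,2]+12)&(b[...,0]>60)
    if m.sum()<4: return np.nan,int(m.sum())
    return float(np.arctan2((y/r)[m].sum(),(z/r)[m].sum())),int(m.sum())
E
python3 - <<'E'
from rig import *
from h import *
z=np.load("scene0.npz"); print(tube(z["p"],z))
P=camera_params("scene"); p,_=camera("scene"); print(tube(p,P))
E
```

```text
(2.273174145654981, 22)
(2.2711144188918944, 24)
```

```bash
python3 - <<'E'
from rig import *
from h import *
P=camera_params("scene")
f0=sense()["wrist_force"]
move_l(at(-.02,Z0+.004),feed=.1)
hit=move_l(at(-.02,Z0-.0022),feed=.015); sleep(.1); s=sense(); print("press",s["position"][2],s["wrist_force"]-f0)
move_l(at(.08,Z0-.0022),feed=.22); print("t",sense()["time_s"])
L=[]
for i in range(24):
    t=sense()["time_s"]; p,_=camera("scene"); L.append((t,)+tube(p,P))
for l in L: print("%.3f %.3f %d"%l)
print(sense()["wrist_force"]-f0)
E
```

```text
press 0.23445324827669112 [ 0.07089098 -0.58035167  2.66583695]
t 8.8083
8.808 -1.806 24
8.858 -1.588 27
8.908 -1.356 28
8.958 -1.134 29
9.008 -0.902 25
9.058 -0.659 23
9.108 -0.417 23
9.158 -0.164 22
9.208 0.081 20
9.258 0.341 20
9.308 0.579 22
9.358 0.820 25
9.408 1.051 25
9.458 1.288 28
9.508 1.507 30
9.558 1.729 30
9.608 1.939 32
9.658 2.153 29
9.708 2.339 24
9.758 2.541 17
9.808 2.733 6
9.858 nan 1
9.908 nan 0
9.958 nan 0
[ 0.56578042 -0.26661086 -0.64442628]
```

```bash
python3 - <<'E'
from rig import *
from h import *
P=camera_params("scene")
move_l(at(.08,Z0+.008),feed=.15); move_l(at(0,Z0+.003),feed=.15)
L=[]
for i in range(9):
    t=sense()["time_s"]; p,_=camera("scene"); L.append((t,)+tube(p,P))
for l in L: print("%.3f %.3f %d"%l)
E
```

```text
10.942 0.168 20
10.992 0.318 22
11.042 0.488 20
11.092 0.648 18
11.142 0.796 20
11.192 0.944 20
11.242 1.090 21
11.292 1.219 26
11.342 1.370 27
```

```bash
python3 - <<'E'
from rig import *
from h import *
P=camera_params("scene"); B=[]
f0=sense()["wrist_force"]
for i in range(80):
    t=sense()["time_s"]; p,_=camera("scene"); a,n=tube(p,P); 
    if n<10: B=[]; continue
    B=(B+[(t,a)])[-6:]
    if len(B)<6: continue
    u=np.unwrap([b[1] for b in B]); w=np.polyfit([b[0] for b in B],u,1)[0]
    if w<.35 or -1.3<a<.2 and a+w*.35>-.1: break
print(i,t,a,w)
hit=move_l(at(0,Z0-.0022),feed=.02,until_force=3); sleep(.25); s=sense()
p,_=camera("scene"); a=tube(p,P)[0]; sleep(.1); p,_=camera("scene"); a2=tube(p,P)[0]
print(hit,s["time_s"],s["position"],s["wrist_force"]-f0,a,a2)
E
```

```text
56 14.1917 -1.1841323494169431 0.33144547576650724
True 14.8 [ 0.58334293 -0.01552572  0.23456898] [-0.43733272 -0.12361621  4.36694206] -1.187875892406747 -1.192173388161338
```

```bash
cat >> h.py <<'E'
def stroke(rig,s0,s1,dz=.0018):
    rig.move_l(at(s0,Z0+.004),feed=.12); rig.move_l(at(s0,Z0-dz),feed=.02); rig.move_l(at(s1,Z0-dz),feed=.05)
    rig.sleep(.15); f=rig.sense()["wrist_force"]; rig.move_l(at(s1,Z0+.004),feed=.02)
    rig.sleep(.1); p,_=rig.camera("scene"); a=tube(p,rig.camera_params("scene"))[0]; print(s0,s1,f.round(2),"angle",round(a,3),rig.sense()["time_s"]); return a
E
python3 - <<'E'
import rig
from h import *
rig.move_l(at(.018,Z0-.0018),feed=.05); rig.sleep(.1); rig.move_l(at(.018,Z0+.004),feed=.02)
a=tube(rig.camera("scene")[0],rig.camera_params("scene"))[0]; print(a)
for i in range(4):
    d=-a*.08
    if abs(d)<.002: break
    d=np.clip(d,-.036,.036); a=stroke(rig,-d/2,d/2)
rig.move_l(at(0,.33),feed=.2); rig.move_l(at(-.0,.33)+[-.18,.15,.05],feed=.25)
rig.sleep(.2); print(rig.sense()["time_s"])
for n in("scene","top"):
    p,d=rig.camera(n); P=rig.camera_params(n); np.savez(n+"1.npz",p=p,d=d,**P)
    u,v=proj(np.r_[C,ZC+.08],P)[0]; print(n,u,v); 
    if n=="scene": print(tube(p,P))
    u,v=int(u),int(v); c=p[v-40:v+50,u-45:u+45,::-1]
    cv2.imwrite(f"pics/{n}1.png",cv2.convertScaleAbs(cv2.resize(c,(540,540),interpolation=cv2.INTER_CUBIC),alpha=1.5))
E
python3 -c "
import cv2,numpy as np;cv2.imwrite('pics/both1.png',cv2.resize(np.hstack([cv2.imread('pics/scene1.png'),cv2.imread('pics/top1.png')]),(800,400)))"
```

```text
-0.9380044377144887
-0.018 0.018 [-0.22  0.32  2.53] angle -0.484 18.6
-0.018 0.018 [-0.52  0.29  2.58] angle -0.003 21.1
23.0167
scene 314.33452847946256 184.52742593284862
(-0.005735914448428575, 23)
top 317.7020546762708 184.41142940833848
```

View pics/both1.png

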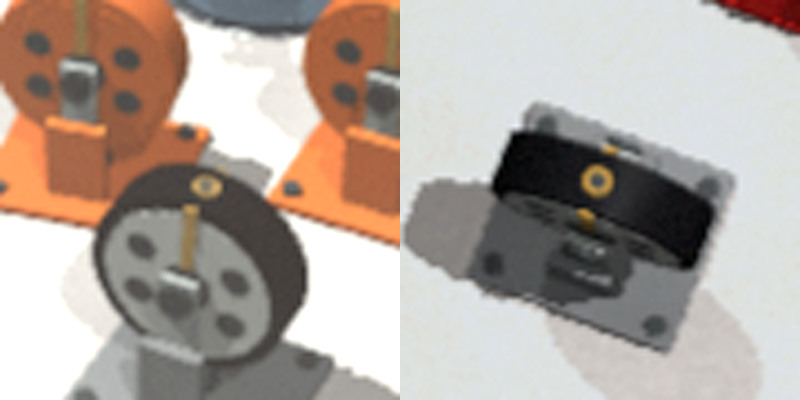

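The picture shows the oil hole on top of the rim, at crop px (207,185) in the scene view and (597,180) in the top view. I'll check it with the ring's centroid in both views, and confirm the pulley is at rest.

```bash
python3 - <<'E'
import rig
from h import *
for n in("scene","top"):
    p,_=rig.camera(n); P=rig.camera_params(n); b=p.astype(float)
    u,v=proj(np.r_[C,ZC+.08],P)[0]; V,U=np.mgrid[:400,:640]
    w=np.clip(b[...,0]-1.25*b[...,2]-5,0,None)*(np.hypot(U-u,V-v)<5.5); cu,cv_=(U*w).sum()/w.sum(),(V*w).sum()/w.sum()
    K=P["K"]; ray=P["rotation"]@[(cu-K[0,2])/K[0,0],(cv_-K[1,2])/K[1,1],1]
    X=P["position"]+ray*(ZC+.08-P["position"][2])/ray[2]; e=X[:2]-C
    print(n,(u,v),(cu,cv_),"along T mm",e@T*1e3,"along A",e@A*1e3,"angle",e@T/.08)
print(tube(rig.camera("scene")[0],rig.camera_params("scene")),rig.sense()["time_s"])
E
```

```text
scene (np.float64(314.33452847946256), np.float64(184.52742593284862)) (np.float64(314.9667601121346), np.float64(185.20304365238286)) along T mm 3.2708159715660807 along A 2.0764728970015764 angle 0.04088519964457601
top (np.float64(317.7020546762708), np.float64(184.41142940833848)) (np.float64(315.94308145240433), np.float64(184.17255479228)) along T mm 5.235328044995883 along A -1.2204038359836067 angle 0.06544160056244853
(-0.009602162528456568, 24) 23.2667
```

```bash
cat > m.py <<'E'
import rig
from h import *
from scipy.optimize import minimize
def pics(n,k): return np.mean([rig.camera(n)[0].astype(float) for _ in range(k)],0)
im={n:pics(n,3) for n in("scene","top")}; Ps={n:rig.camera_params(n) for n in im}
V,U=np.mgrid[:400,:640]
def plane(P,o,nrm):
    K=P["K"]; ray=np.stack([(U-K[0,2])/K[0,0],(V-K[1,2])/K[1,1],np.ones(U.shape)],-1)@P["rotation"].T
    return P["position"]+(((o-P["position"])@nrm)/(ray@nrm))[...,None]*ray-o
a3=np.r_[A,0]; t3=np.r_[T,0]; O=np.r_[C,ZC]
# slope of the tube, weighted by brassness
P=Ps["scene"]; b=im["scene"]; d=plane(P,O+.0225*a3,a3); y,z=d@t3,d[...,2]
w=np.clip(b[...,0]-1.25*b[...,2]-5,0,None)*(np.abs(y)<.018)*(z>.025)*(z<.068)
my,mz=np.average(y,weights=w),np.average(z,weights=w); cov=np.cov(np.c_[y.ravel(),z.ravel()].T,aweights=w.ravel()); e=np.linalg.eigh(cov)[1][:,1]
print("tube slope angle",np.arctan(e[0]/e[1]),"mean y,z",my,mz)
# silhouette edges: maximise outward brightness step along the projected rim outline
g={n:cv2.GaussianBlur(im[n].mean(2),(0,0),.7) for n in im}
def hull(n,x):
    c=O+x[0]*t3+x[1]*a3; ya=q[3]+x[2]; a=np.r_[np.cos(ya),np.sin(ya),0]; t=np.r_[-np.sin(ya),np.cos(ya),0]
    f=np.linspace(0,2*np.pi,120)[:,None]; pts=np.vstack([c+s*.022*a+.08*(np.sin(f)*t+np.cos(f)*np.array([0,0,1])) for s in(1,-1)])
    return cv2.convexHull(proj(pts,Ps[n]).astype(np.float32))[:,0]
def score(x,n):
    h=hull(n,x); m=h.mean(0); s=0; hh=np.vstack([h,h[:1]]); L=np.r_[0,np.cumsum(np.linalg.norm(np.diff(hh,axis=0),axis=1))]
    k=np.linspace(0,L[-1],200); p=np.c_[np.interp(k,L,hh[:,0]),np.interp(k,L,hh[:,1])]; dd=p-m; dd/=np.linalg.norm(dd,axis=1)[:,None]
    S=lambda o: cv2.remap(g[n].astype(np.float32),(p+o*dd).astype(np.float32)[:,None,0],(p+o*dd).astype(np.float32)[:,None,1],cv2.INTER_LINEAR)[:,0]
    return -np.clip(S(1.)-S(-1.),-10,60).mean()
for n in g:
    r=min((minimize(score,[i*.003,j*.003,0],args=(n,),method="Nelder-Mead",options=dict(initial_simplex=[[i*.003,j*.003,0],[i*.003+.003,j*.003,0],[i*.003,j*.003+.003,0],[i*.003,j*.003,.03]])) for i in(-1,0,1) for j in(-1,0,1)),key=lambda r:r.fun)
    x=r.x; b=im[n]; u,v=proj(np.r_[C,ZC+.08],Ps[n])[0]; w=np.clip(b[...,0]-1.25*b[...,2]-5,0,None)*(np.hypot(U-u,V-v)<5.5)
    d=plane(Ps[n],O+[0,0,.08],np.array([0,0,1.])); ring=np.average(d.reshape(-1,3),axis=0,weights=w.ravel())@t3
    print(n,"centre shift T,A mm, yaw",x[:2]*1e3,x[2],-r.fun,"ring T mm",ring*1e3,"angle",(ring-x[0])/.08)
E
python3 m.py
```

```text
tube slope angle 0.07825445881623494 mean y,z -0.00019696259670509223 0.04735615636171969
scene centre shift T,A mm, yaw [0.21541125 4.17084853] -0.02189045095390707 36.078643798828125 ring T mm 3.2577351692536265 angle 0.03802904899605798
top centre shift T,A mm, yaw [ 1.08346467 -1.7343191 ] -0.0005947921820409451 35.113739013671875 ring T mm 5.188485607756079 angle 0.05131276166702377
```

Tube slope and both ring measurements agree that the pulley is about 0.05 rad past top. I'll nudge it back 4 mm and measure again.

```bash
python3 - <<'E'
import rig
from h import *
R=np.load("R.npy")
rig.move_l(at(.002,.33),feed=.25); rig.move_l(at(.002,Z0+.008),feed=.15)
stroke(rig,.002,-.002)
rig.move_l(at(0,.33),feed=.2); rig.move_l(at(0,.33)+[-.18,.15,.05],feed=.25); rig.sleep(.2); print(rig.sense()["time_s"])
E
python3 m.py
```

```text
0.002 -0.002 [-0.04 -0.52  2.88] angle -0.047 27.075
28.9833
tube slope angle 0.02462678980455749 mean y,z -0.0026410167968265773 0.04654498960117606
scene centre shift T,A mm, yaw [0.19090887 4.16847117] -0.022412509918562133 36.070960998535156 ring T mm -1.4404674208752182 angle -0.020392203682518623
top centre shift T,A mm, yaw [ 1.07495369 -1.77902222] -0.002442233953982554 35.17266845703125 ring T mm 0.9510773003931683 angle -0.0015484549142544008
```

```bash
python3 -c "
from rig import *
print(finish_job())"
```

```text
the job is handed in; nothing more can be done
None
```

The pulley turned freely: one light flick carried it about 1.9 turns and it was still running untouched; I let it coast almost to rest before a touch stopped it, then set it with the oil hole straight up (within about 0.02 rad). The highest sampled touch was about 4 N (not logged during the flick), the arm is clear, and the job was handed in at about 29 s.

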